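Stop the key rack from rocking

ROBOT

A 7-joint arm with a two-finger parallel gripper is mounted at the origin on the work surface. World frame = base frame: x ahead of the robot, y to its left, z up, the work surface at z = 0. Lengths are in m, angles in rad, forces in N, time in s.
With the tool pointing down it reaches from about 0.4 to 0.875 m from the base axis. Payload 19.3 kg.
Tool frame: the origin (TCP) lies at the very end of the fingers, on their centre line; the grasp point (between the pads) lies 19 mm behind it; z points along the fingers, y is the line along which they close (so a half turn about z gives the same grasp; the last joint's range is limited). The gripper opens to 85 mm and grips with 20 to 120 N. Pads are 22 mm wide; open, the fingers measure 114 mm over their backs; the gripper's body (76 mm by 85 mm) begins 54 mm behind the grasp point. The pads swing forward as they close: fully open they stand 13 mm farther back than shut.
Start: joints at [-1.399, 0.521, -0.036, 1.599, 0.021, 1.021, -0.113], TCP at [0.15, 0.607, 0.231] pointing down, gripper open.
Joint ranges: [-2.91, 2.91], [-0.3, 2.13], [-1.5, 1.42], [0.17, 2.43], [-1.26, 4.41], [0.16, 1.93], [-2.52, 2.52]. Speed limits (rad/s): [1.89, 1.89, 2.39, 2.39, 3.01, 3.01, 3.01].

INTERFACE

Orientations are given as [roll, pitch, yaw] about the fixed x, y, z axes, in that order (R = Rz(yaw) Ry(pitch) Rx(roll)).
In Python, from workcell import bot gives the robot as it stands.
- The arm moves only by the tool carry_out, never from a script. Its argument "rows" is a list that holds one entry, the list of rows, each a list of 4 numbers: the shift along the tool's x, y, z in m, then the turn about the tool's z in degrees. In form: [[[x, y, z, twist], ...]]. A call has 1 to 12 rows; each row is the pose to reach, as a shift and turn from the pose commanded when the call began, along the tool's axes at that moment; what a row does not reach only later rows make up. A row lasts 1/12 s, in which the tool goes at most 41.7 mm and 7.16 degrees, less where a joint would pass 70% of its speed; a pose out of reach is approached as far as the arm can. A call with a gripper value outside its range is refused whole. "grip" is the finger opening in m, from 0 to 0.0854, set as the call begins (left out, the last holds). The fingers move at their own pace and stop on an object; "grip_force" is the grip in N (left out, the last holds). Time passes only in rows, so rows that repeat a pose let the fingers close. It gives the time, the measured TCP pose, the force, the opening and the grip force at its end, in the units of the state.
- bot.observe(): the state, without advancing time (a new reading comes with each control period).
- bot.grab_frame(name): name is "scene" or "top"; returns a dict with "pixels" (400x640x3 uint8, red, green, blue), "K" (3x3 intrinsics, pixels), "pose" (4x4, takes a point from camera to world coordinates). Camera axes: x right, y down, z forward; pixel columns grow to the right and rows downward; lengths in m; the calibration is good to about 2 mm. A picture is of the moment at which its call begins. There is no depth.
- bot.job_done(): hands the job in; it is judged then, once.
Trained networks look in a picture, given as the dict that the camera call returned (one of the last four; its "shot" number tells which), for a name from the list of things; names that differ only in an ending like _2 or _b are one class to them, and where a whole thing is asked for, a point or a joint stands for the part that bears it (a point fixed in the world has none). Each returns a list of dicts, best first, with "conf" (0 to 1); they miss things now and then, are a little off and sometimes report something else, mostly with a low value. They report only what shows in the picture. A call takes as long as a camera call. They do not tell look-alikes from the thing itself.
- bot.look_for(picture, label): "position" ([column, row] in pixels, amid what is visible of it).
- bot.regions_of(picture, label): "region" (400x640 bool, what is visible of it) and "position" ([column, row] in pixels, amid what is visible of it).
- bot.spot_point(picture, label): "position" ([column, row] in pixels: a listed point, or the origin of a listed thing).
The state is a dict: "clock": time; "qpos": joint angles; "qd": joint speeds; "joint_efforts": joint torques, N m; "position": TCP position; "tool_rot": TCP orientation; "force": force on the tool from outside, world axes, zero at the start; "moment": the same for the moment, N m; "grip_width": finger opening in m; "finger_force": force on a finger pad.
Only numpy, scipy, OpenCV 4.12 (cv2) and the standard library are available. Lean on these libraries where they do the work, as an engineer would, in place of code of your own. Each camera call takes 0.05 s, during which the arm holds its last target. There are 200 camera calls.

TASK

The little steel key rack wobbles because one of its four feet has lost its glide and stands clear of the table. Press gently on its corners one after another until you find the one that gives, slide the thin end of the wooden wedge under that foot until it sits snug and carries the rack, then let go and press that corner once more to make sure it no longer gives. Leave the rack standing level where it is, the wedge under it, and do not disturb the other things.

Things in the scene. Friction and masses are not known exactly. Their poses are not given: they have to be found in the camera images.
- rack: Key rack, anthracite steel, 1.2 to 1.6 kg, loose, not to be lifted. Plate 150 x 150 x 6 mm on four black feet (22 mm diameter, 10 mm tall) centred at x = +-60, y = +-60 mm. Origin: rack's centre in the plane of the foot soles; x, y along the plate's edges. Plate underside 10 mm, top 16 mm above the origin. Slides if shoved sideways hard.
- fin_top (a point): Top centre of the fin that stands across the rack's middle (along the rack's y, 100 mm long, 6 mm thick, top 56 mm above the soles), holding two keys on a magnetic strip.
- corner1 (a point): Plate top right above the foot at rack x = -60, y = +60 mm: a place to press. Three of the feet stand on 22 mm round glides fixed to the table; the fourth, any of the four, has lost its glide and hovers 3 to 5.5 mm above the bare table (the height of the rack's origin above the table). The rack rests level on the other three.
- corner2 (a point): Plate top right above the foot at rack x = +60, y = +60 mm. Pressing 1.5 to 3 N above the hovering foot tips the rack: that corner sinks 3 to 5.5 mm until its foot meets the table (rack leaning 0.03 to 0.07 rad), and comes back level when let go. The other three corners do not give.
- corner3 (a point): Plate top right above the foot at rack x = +60, y = -60 mm. The wedge goes in on the table from outside, under the hovering foot, square to either nearby plate edge or diagonally. A foot that has its glide leaves no gap: the glide stops the wedge.
- corner4 (a point): Plate top right above the foot at rack x = -60, y = -60 mm. All four corners look alike.
- wedge: Wooden wedge, 50 g, 20 mm wide, lying flat left or right of the rack. Origin: underside, below the middle of its grip block (20 x 20 mm, 34 mm tall); x points to the thin end. Tapers evenly from 9 mm thick at x = 10 mm to 2 mm at x = 60 mm. Pushed in until it resists with 3 to 6 N it is snug under the foot and stays by friction when let go; pushed on it lifts the rack off level.
- wedge_tip (a point): middle of the wedge's thin end, 60 mm along x from the wedge's origin, 1 mm above its underside
- dish: bystander: white ceramic ring dish, 90 mm across, 22 mm high, loose; origin under its centre
- opener: bystander: flat chrome bottle opener, 120 x 40 x 5 mm, loose; origin on its underside near the middle, x along it. It lies on the other side of the rack from the wedge
- balm: bystander: lip balm tube standing upright, 18 mm diameter, 66 mm tall, loose; origin under its centre
- case: bystander: black glasses case, 60 x 160 x 45 mm, loose; origin under its centre
- sparekey: bystander: brass key lying flat, 58 mm long, 4 mm thick, loose; origin under its bow, x along the blade
There are look-alikes about, which are no part of the job. There is more than one size of the wedge; the one meant has the size given above.

How it is judged:
On the way, in this order (a step that is already met when the one before it is completed fails the run):
1. the corner that gives is found: the fingers press the rack and it rocks over by more than 0.02 rad (contact force between the fingers and rack above 0.5 N and angle between rack's own z axis and vertical above 0.02 rad), for 0.1 s.
2. the wedge, lying flat, bears the rack (over 0.2 N) with the rack level within 0.008 rad, and the fingers have let go of it (contact force between wedge and rack above 0.2 N and angle between rack's own z axis and vertical below 0.008 rad and angle between wedge's own z axis and vertical below 0.06 rad and contact force between the fingers and wedge below 0.1 N and contact force between the fingers and rack below 0.1 N), for 0.2 s.
3. the wedged corner is pressed again (over 1.5 N): the wedge carries it (over 2 N) and the rack stays level within 0.008 rad (contact force between the fingers and rack above 1.5 N and contact force between wedge and rack above 2 N and angle between rack's own z axis and vertical below 0.008 rad), for 0.1 s.
At the end, for the whole second after the job is handed in: The rack stands level (within 0.008 rad), less than 8 mm from where it stood, the wedge lies flat with its thin end under the rack (within 100 mm of its centre) and bears against the foot with more than 0.2 N; both at rest (contact force between wedge and rack above 0.2 N and angle between rack's own z axis and vertical below 0.008 rad and angle between wedge's own z axis and vertical below 0.06 rad and distance of rack from where it was at the start of the episode below 0.008 m and horizontal distance between wedge_tip and rack below 0.1 m and linear speed of each of rack, wedge below 0.01 m/s); the robot touches nothing.
It fails at once if the fingers press on the rack with more than 25 N (contact force between the fingers and rack above 25 N).
It fails at once if the rack is shoved or lifted more than 12 mm from where it stood, or tipped more than 0.12 rad (distance of rack from where it was at the start of the episode above 0.012 m or angle between rack's own z axis and vertical above 0.12 rad).
It fails at once if a bystander is moved more than 20 mm, or the lip balm is knocked over (distance of any of dish, opener, balm, case, sparekey from where it was at the start of the episode above 0.02 m or angle between balm's own z axis and vertical above 0.5 rad).
It also fails if it takes over 72 s, if anything falls off the work surface, if the arm or the gripper's body presses on something with over 40 N, if the wrist force passes 120 N, or if a joint passes its speed limit or range.

## Working session

There is one attempt and no reset: what is moved stays moved. The work goes in short steps, Python scripts to look and compute and a tool call to move; the robot and the scene stay as the last step left them, time stands still between calls to the robot, and variables do not carry over. Pictures are saved under pics/ and viewed, at most 10 in all, crops included, and the job is handed in when it is done.

Besides the shell and the picture viewer there is one more tool, called after "Call:" by a JSON object that holds its "name" and its "arguments", one argument or row to a line. carry_out: Moves the arm, as the interface text tells. Its arguments: {"type":"object","properties":{"rows":{"type":"array","items":{"type":"array","items":{"type":"array","items":{"type":"number"}}}},"grip":{"type":"number"},"grip_force":{"type":"number"}},"required":["rows"]}

```bash
mkdir -p pics; cat > h.py <<'E'
import numpy as np, cv2
from workcell import bot
def ray(p,px,z):
    K=np.array(p["K"]);T=np.array(p["pose"])
    d=T[:3,:3]@np.linalg.solve(K,[px[0],px[1],1]);o=T[:3,3]
    return o+d*(z-o[2])/d[2]
def save(p,n): cv2.imwrite("pics/"+n,cv2.cvtColor(p["pixels"],cv2.COLOR_RGB2BGR))
E
python3 - <<'E'
from h import *
np.set_printoptions(precision=4,suppress=True)
Z=dict(fin_top=.06,corner1=.02,corner2=.02,corner3=.02,corner4=.02,wedge=0,wedge_tip=.001,rack=.004,dish=0,opener=0,balm=0,case=0,sparekey=0)
for c in("top","scene"):
    p=bot.grab_frame(c);save(p,c+".png")
    print(c,np.array(p["pose"])[:3,3])
    for k,z in Z.items():
        for r in bot.spot_point(p,k)[:3]:
            print(k,round(r["conf"],2),np.array(r["position"]),ray(p,r["position"],z)[:2])
s=bot.observe();print(s["position"],s["tool_rot"],s["force"],s["clock"])
E
```

```text
top [0.4414 0.039  1.235 ]
fin_top 0.74 [315.9 222.7] [0.5574 0.0186]
fin_top 0.6 [451.5 182. ] [ 0.6568 -0.3206]
corner1 0.96 [335.7 249. ] [ 0.4945 -0.0314]
corner1 0.94 [340.  200.7] [ 0.6172 -0.0441]
corner1 0.86 [294.3 199.1] [0.6221 0.0724]
corner2 0.96 [335.7 249. ] [ 0.4945 -0.0314]
corner2 0.94 [340.  200.7] [ 0.6172 -0.0441]
corner2 0.86 [294.3 199.1] [0.6221 0.0724]
corner3 0.96 [335.7 249. ] [ 0.4945 -0.0314]
corner3 0.94 [340.  200.7] [ 0.6172 -0.0441]
corner3 0.86 [294.3 199.1] [0.6221 0.0724]
corner4 0.96 [335.7 249. ] [ 0.4945 -0.0314]
corner4 0.94 [340.  200.7] [ 0.6172 -0.0441]
corner4 0.86 [294.3 199.1] [0.6221 0.0724]
wedge 0.74 [205.  271.8] [0.4407 0.2989]
wedge 0.74 [225.7 297.9] [0.3754 0.2456]
wedge 0.69 [167.1 286.3] [0.4056 0.3928]
wedge_tip 0.77 [201.2 321. ] [0.3196 0.3052]
wedge_tip 0.76 [156.8 256.6] [0.4799 0.421 ]
wedge_tip 0.65 [205.6 247. ] [0.5032 0.2986]
rack 0.84 [317.2 227.5] [0.5505 0.0144]
dish 0.79 [183.7 178.8] [0.6801 0.3595]
opener 0.59 [431.1 268.3] [ 0.4443 -0.2756]
balm 0.43 [314.1 140.2] [0.7819 0.0204]
case 0.75 [454. 182.] [ 0.6678 -
[... 748 characters left out ...]
.1 209.2] [0.398  0.4012]
wedge_tip 0.94 [498.6 228.3] [0.4754 0.4201]
wedge_tip 0.79 [448.2 229.1] [0.5098 0.3088]
wedge_tip 0.71 [450.1 189. ] [0.328  0.3045]
rack 0.85 [321.1 217.5] [0.5486 0.0136]
dish 0.79 [467.2 279.7] [0.6691 0.3537]
dish 0.52 [320.1 205.1] [ 0.4923 -0.0061]
opener 0.53 [228.3 179.5] [ 0.4382 -0.2904]
balm 0.62 [288.4 282.1] [0.7731 0.013 ]
balm 0.3 [307.9 198.4] [ 0.471  -0.0456]
case 0.86 [165.2 220.5] [ 0.6567 -0.3478]
case 0.34 [338.2 234.1] [0.5954 0.0686]
sparekey 0.63 [339.4 184.8] [0.3835 0.0157]
sparekey 0.54 [288.8 284.8] [0.7799 0.0164]
sparekey 0.45 [319.6 217. ] [0.5423 0.0078]
[0.1496 0.6068 0.2313] [ 3.1416 -0.      2.8998] [-0.1754  0.4055  0.25  ] 1.4
```

View pics/top.png

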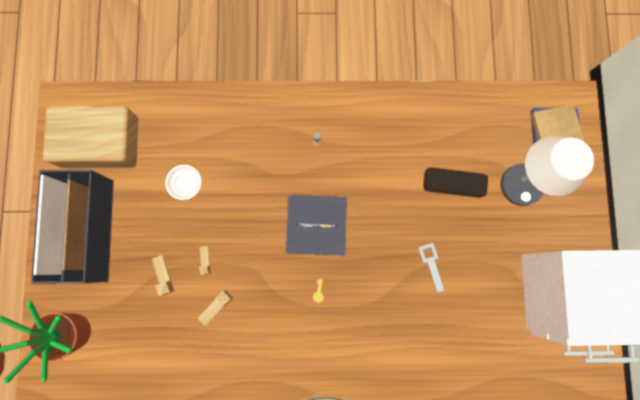

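View pics/scene.png

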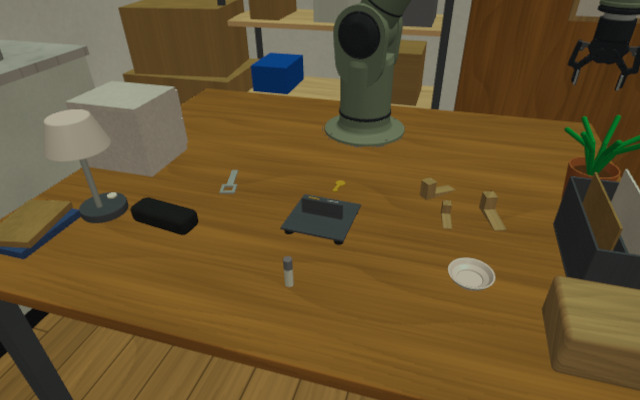

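The top view shows the rack at about (317,225), its fin across the middle. Three wedge-like things lie to its left, at (205,262), (161,275) and (214,307). The one at (205,262) is the smallest, with origin to tip about 62 mm. Next I check the sizes and the rack yaw.

```bash
python3 - <<'E'
from h import *
np.set_printoptions(precision=4,suppress=True)
p=bot.grab_frame("top")
for k,z in(("rack",.02),("wedge",.004),("sparekey",.0),("opener",.0)):
    for r in bot.regions_of(p,k)[:4]:
        ys,xs=np.nonzero(r["region"])
        w=np.array([ray(p,(a,b),z)[:2] for a,b in zip(xs,ys)],np.float32)
        print(k,round(r["conf"],2),len(w),r["position"],cv2.minAreaRect(w),w.mean(0),w.min(0),w.max(0))
big=cv2.resize(p["pixels"][230:340,130:270],None,fx=5,fy=5,interpolation=cv2.INTER_CUBIC)
cv2.imwrite("pics/w.png",big[:,:,::-1])
E
```

```text
rack 0.73 3481 [315.5, 224.1] ((0.5582416653633118, 0.018150120973587036), (0.14986884593963623, 0.1499827355146408), 87.35151672363281) [0.5575 0.0183] [ 0.4818 -0.0596] [0.6353 0.0961]
wedge 0.56 551 [162.8, 275.9] ((0.43509411811828613, 0.4086471498012543), (0.09962786734104156, 0.04245801270008087), 17.92855453491211) [0.4317 0.4053] [0.3844 0.3767] [0.4839 0.432 ]
wedge 0.49 240 [204.2, 261.8] ((0.4717102646827698, 0.3012617528438568), (0.06820817291736603, 0.02509339153766632), 1.2893598079681396) [0.4695 0.3015] [0.4377 0.2881] [0.5056 0.3134]
sparekey 0.43 107 [316.6, 295.7] ((0.39146140217781067, 0.014978516846895218), (0.02270088717341423, 0.05220163241028786), 89.40225219726562) [0.3838 0.0141] [0.3653 0.0037] [0.4175 0.0265]
opener 0.67 388 [433.6, 264.4] ((0.44800782203674316, -0.27935099601745605), (0.1201423779129982, 0.04032006487250328), 16.518686294555664) [ 0.4531 -0.278 ] [ 0.3895 -0.3017] [ 0.5088 -0.2463]
```

View pics/w.png

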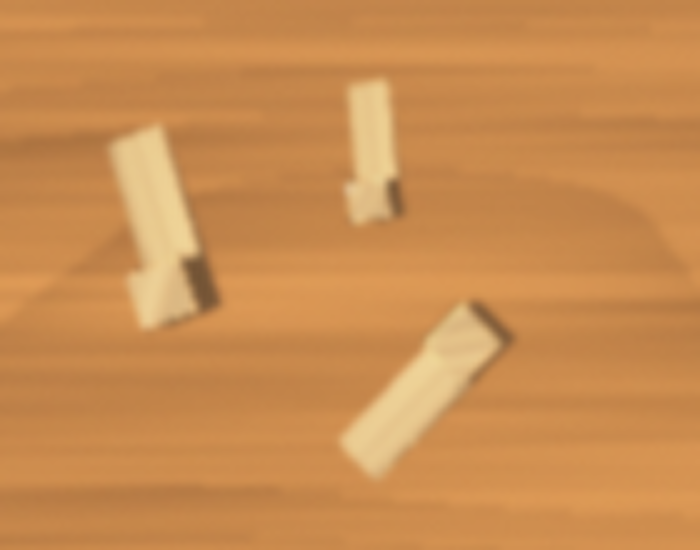

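Call:
{"name": "carry_out", "arguments": {
  "rows": [
    [[0,-0.03,0,0],[0,-0.07,0,-3],[0,-0.11,0,-6],[0,-0.15,0,-10],[-0.03,-0.18,0,-14],[-0.06,-0.21,0,-14],[-0.09,-0.24,0,-14],[-0.12,-0.27,0,-14],[-0.15,-0.3,0,-14],[-0.18,-0.33,0,-14],[-0.21,-0.36,0,-14],[-0.24,-0.39,0,-14]]
  ],
  "grip": 0
}}

```text
clock: 2.65
position: [0.2867, 0.1741, 0.2316]
tool_rot: [3.141, 0.001, -3.139]
force: [2.3, 1.0, 0.1]
grip_width: -0.0002
finger_force: 0.0
```

The crop shows the wedge meant at crop (370,150), the smaller of the three, with its thin end up (+x) and yaw about +4°. The other two are bigger look-alikes. Next I go to above the near-left corner.

Call:
{"name": "carry_out", "arguments": {
  "rows": [
    [[-0.025,-0.01,0.01,0],[-0.05,-0.02,0.03,0],[-0.075,-0.03,0.05,0],[-0.1,-0.04,0.07,0],[-0.125,-0.05,0.09,0],[-0.15,-0.06,0.11,0],[-0.175,-0.07,0.13,0],[-0.2,-0.08,0.15,0],[-0.211,-0.09,0.17,0],[-0.211,-0.09,0.186,0],[-0.211,-0.09,0.19,0],[-0.211,-0.09,0.19,0]]
  ]
}}

```text
clock: 3.65
position: [0.4966, 0.0863, 0.0405]
tool_rot: [-3.141, -0.002, -3.139]
force: [0.1, 0.5, 0.4]
grip_width: 0.0001
finger_force: 0.0
```

Call:
{"name": "carry_out", "arguments": {
  "rows": [
    [[-0.004,-0.005,0.008,0],[-0.004,-0.005,0.014,0],[-0.004,-0.005,0.016,0],[-0.004,-0.005,0.017,0],[-0.004,-0.005,0.018,0],[-0.004,-0.005,0.0185,0],[-0.004,-0.005,0.019,0],[-0.004,-0.005,0.0195,0],[-0.004,-0.005,0.02,0]]
  ]
}}

```text
clock: 4.4
position: [0.5014, 0.0815, 0.0214]
tool_rot: [3.142, 0.0, -3.139]
force: [0.1, 0.8, -0.0]
grip_width: -0.0002
finger_force: 0.0
```

Call:
{"name": "carry_out", "arguments": {
  "rows": [
    [[0,0,0.0005,0],[0,0,0.001,0],[0,0,0.0015,0],[0,0,0.002,0],[0,0,0.002,0]]
  ]
}}

```text
clock: 4.82
position: [0.5014, 0.0814, 0.0195]
tool_rot: [3.142, 0.0, -3.139]
force: [-1.4, -0.8, 6.3]
grip_width: 0.0001
finger_force: 3.2
```

Call:
{"name": "carry_out", "arguments": {
  "rows": [
    [[0,0,-0.014,0],[0.003,-0.035,-0.015,0],[0.006,-0.07,-0.015,0],[0.006,-0.105,-0.015,0],[0.006,-0.12,-0.015,0],[0.006,-0.12,-0.008,0],[0.006,-0.12,-0.004,0],[0.006,-0.12,-0.002,0],[0.006,-0.12,-0.001,0],[0.006,-0.12,-0.0005,0],[0.006,-0.12,0,0],[0.006,-0.12,0,0]]
  ]
}}

```text
clock: 5.82
position: [0.4957, -0.038, 0.0193]
tool_rot: [3.141, -0.0, -3.138]
force: [-0.1, 0.3, 0.4]
grip_width: -0.0
finger_force: 0.4
```

Call:
{"name": "carry_out", "arguments": {
  "rows": [
    [[0,0,0.0005,0],[0,0,0.001,0],[0,0,0.0015,0],[0,0,0.002,0],[0,0,0.002,0]]
  ]
}}

```text
clock: 6.23
position: [0.4956, -0.0386, 0.0173]
tool_rot: [-3.142, -0.0, -3.139]
force: [0.2, 1.3, 1.7]
grip_width: 0.0001
finger_force: 0.7
```

Call:
{"name": "carry_out", "arguments": {
  "rows": [
    [[0,0,0.0005,0],[0,0,0.001,0],[0,0,0.001,0],[0,0,0.001,0]]
  ]
}}

```text
clock: 6.57
position: [0.4956, -0.0386, 0.0165]
tool_rot: [3.142, -0.0, -3.139]
force: [-2.0, 0.0, 9.5]
grip_width: -0.0
finger_force: 4.5
```

The near-right corner gives, bottoming after about 3 mm. Next I fetch the wedge.

Call:
{"name": "carry_out", "arguments": {
  "rows": [
    [[0,0,-0.01,0],[0,0,-0.04,0],[0.005,0.03,-0.06,-1],[0.01,0.065,-0.065,-2],[0.015,0.1,-0.065,-3],[0.02,0.135,-0.065,-4],[0.025,0.17,-0.065,-4],[0.03,0.205,-0.065,-4],[0.035,0.24,-0.065,-4],[0.042,0.28,-0.065,-4],[0.049,0.315,-0.065,-4],[0.052,0.339,-0.065,-4]]
  ],
  "grip": 0.05,
  "grip_force": 25
}}

```text
clock: 7.57
position: [0.4414, 0.304, 0.0819]
tool_rot: [3.14, 0.0, -3.066]
force: [0.5, -0.7, -0.1]
grip_width: 0.0499
finger_force: 0.0
```

```bash
python3 - <<'E'
from h import *
np.set_printoptions(precision=4,suppress=True)
p=bot.grab_frame("scene");s=bot.observe()
print(s["position"],s["tool_rot"],s["grip_width"],s["clock"])
cv2.imwrite("pics/g.png",cv2.resize(p["pixels"][140:260,380:540],None,fx=4,fy=4)[:,:,::-1])
K=np.array(p["K"]);T=np.linalg.inv(np.array(p["pose"]))
for q in(s["position"],np.array([.444,.3,.034]),np.array([.444,.3,.0])):
    c=K@(T[:3,:3]@q+T[:3,3]);print(((c[:2]/c[2])-[380,140])*4)
for k in("wedge","wedge_tip"):
    for r in bot.spot_point(p,k)[:3]:
        print(k,r["conf"],r["position"],ray(p,r["position"],0)[:2])
E
```

```text
[0.4409 0.3081 0.0818] [ 3.1383  0.0003 -3.0629] 0.05015654308398176 7.6167
[298.5611 177.0046]
[271.748  246.1831]
[263.3783 292.7119]
wedge 0.9 [485.8, 209.0] [0.3993 0.3934]
wedge 0.84 [426.3, 198.0] [0.3877 0.248 ]
wedge 0.77 [446.5, 213.1] [0.4432 0.3015]
wedge_tip 0.86 [447.9, 189.0] [0.3279 0.2989]
wedge_tip 0.69 [501.6, 229.6] [0.4773 0.4267]
wedge_tip 0.6 [449.0, 228.9] [0.5071 0.3106]
```

View pics/g.png

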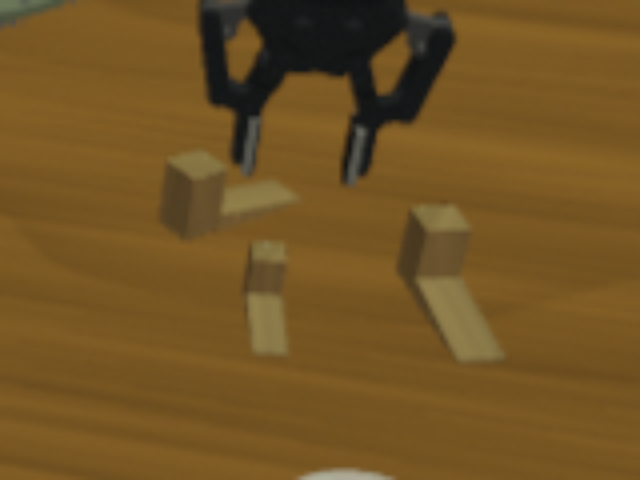

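The crop shows the block's top at (268,249), as predicted from my estimate. The gripper hovers slightly too far to the left of it in the world (+y).

Call:
{"name": "carry_out", "arguments": {
  "rows": [
    [[-0.002,-0.009,0,0],[-0.002,-0.009,0.01,0],[-0.002,-0.009,0.025,0],[-0.002,-0.009,0.03,0],[-0.002,-0.009,0.03,0]]
  ]
}}

```text
clock: 8.13
position: [0.4453, 0.2897, 0.05]
tool_rot: [-3.14, -0.002, -3.071]
force: [-0.6, 0.5, -0.5]
grip_width: 0.0504
finger_force: 0.0
```

Call:
{"name": "carry_out", "arguments": {
  "rows": [
    [[0.001,0.009,0,0],[0.001,0.009,0,0],[0.001,0.009,0.01,0],[0.001,0.009,0.025,0],[0.001,0.009,0.038,0],[0.001,0.009,0.042,0],[0.001,0.009,0.042,0]]
  ]
}}

```text
clock: 8.72
position: [0.4434, 0.3, 0.0084]
tool_rot: [-3.141, -0.001, -3.069]
force: [0.4, -0.1, -0.9]
grip_width: 0.0501
finger_force: 0.0
```

Call:
{"name": "carry_out", "arguments": {
  "rows": [
    [[0,0,0,0],[0,0,0,0],[0,0,0,0],[0,0,0,0],[0,0,0,0],[0,0,0,0],[0,0,0,0],[0,0,0,0]]
  ],
  "grip": 0.01,
  "grip_force": 25
}}

```text
clock: 9.38
position: [0.4442, 0.3005, 0.01]
tool_rot: [3.141, 0.001, -3.069]
force: [-0.9, 0.4, 6.7]
grip_width: 0.0193
finger_force: 25.6
```

Call:
{"name": "carry_out", "arguments": {
  "rows": [
    [[0,0,-0.03,0],[0,0,-0.07,0],[0,-0.03,-0.07,0],[0.006,-0.07,-0.07,1],[0.014,-0.11,-0.07,2],[0.022,-0.15,-0.07,3],[0.03,-0.19,-0.07,4],[0.038,-0.23,-0.07,5],[0.046,-0.27,-0.07,6],[0.053,-0.3,-0.07,6.8],[0.058,-0.325,-0.07,6.8],[0.06,-0.332,-0.07,6.8]]
  ]
}}

```text
clock: 10.38
position: [0.4074, -0.0388, 0.0798]
tool_rot: [-3.141, 0.001, 3.091]
force: [0.6, 0.6, -0.6]
grip_width: 0.0194
finger_force: 24.7
```

Call:
{"name": "carry_out", "arguments": {
  "rows": [
    [[0,0,0,0],[0,0,0,0],[0,0,0,0]]
  ]
}}

```text
clock: 10.63
position: [0.4084, -0.034, 0.0794]
tool_rot: [3.141, 0.0, 3.097]
force: [0.3, 0.0, -0.5]
grip_width: 0.0198
finger_force: 24.7
```

```bash
python3 - <<'E'
from h import *
np.set_printoptions(precision=4,suppress=True)
p=bot.grab_frame("top");s=bot.observe()
print(s["position"],s["tool_rot"],s["grip_width"],s["clock"],s["force"])
z=s["position"][2]-.008
for r in bot.spot_point(p,"wedge_tip")[:4]: print(r["conf"],r["position"],ray(p,r["position"],z)[:2])
q=bot.grab_frame("scene")
for r in bot.spot_point(q,"wedge_tip")[:4]: print(r["conf"],r["position"],ray(q,r["position"],z)[:2])
a=cv2.resize(p["pixels"][180:310,270:370],None,fx=4,fy=4);b=cv2.resize(q["pixels"][140:270,260:360],None,fx=4,fy=4)
cv2.imwrite("pics/s.png",np.hstack([a,b])[:,:,::-1])
E
```

```text
[ 0.4083 -0.0339  0.0794] [3.1413 0.0003 3.097 ] 0.01931050129453583 10.6833 [-1.2183 -0.2982 -1.1873]
0.81 [197.6, 321.0] [0.3266 0.2984]
0.58 [156.2, 258.5] [0.4733 0.4005]
0.84 [499.8, 229.7] [0.5819 0.4038]
0.78 [449.4, 186.3] [0.4355 0.2975]
0.47 [311.4, 175.5] [ 0.4732 -0.0333]
0.21 [350.2, 203.8] [0.5709 0.0892]
```

View pics/s.png

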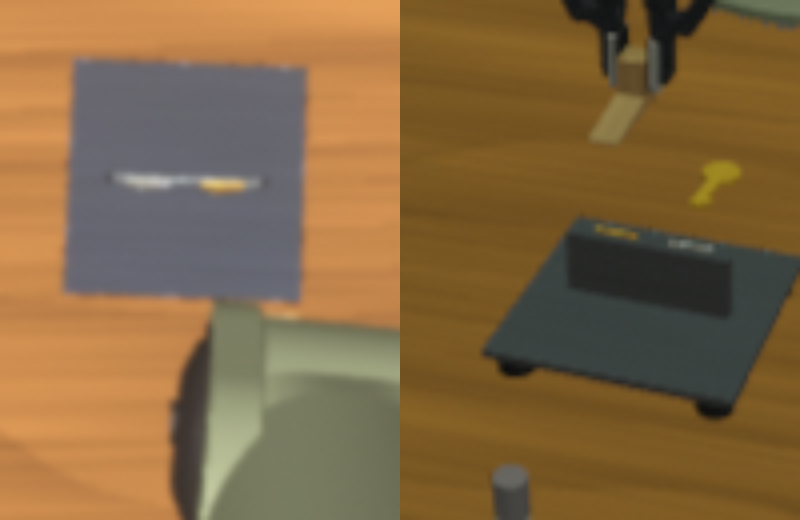

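The wedge is held at scene crop (625,95), pointing at the rack on the near-right foot's line, and the key is clear. Next I lower it.

Call:
{"name": "carry_out", "arguments": {
  "rows": [
    [[0,0,0.02,0],[0,0,0.045,0],[0,0,0.06,0],[0,0,0.065,0],[0,0,0.068,0],[0,0,0.069,0],[0,0,0.069,0],[0,0,0.069,0]]
  ]
}}

```text
clock: 11.5
position: [0.4084, -0.0351, 0.011]
tool_rot: [3.142, 0.001, 3.095]
force: [0.4, 1.0, -1.3]
grip_width: 0.0197
finger_force: 24.7
```

Call:
{"name": "carry_out", "arguments": {
  "rows": [
    [[0,0,0.0005,0],[0,0,0.001,0],[0,0,0.001,0]]
  ]
}}

```text
clock: 11.75
position: [0.4084, -0.0351, 0.0099]
tool_rot: [3.141, 0.001, 3.095]
force: [-1.5, 0.1, 12.9]
grip_width: 0.0198
finger_force: 25.5
```

Call:
{"name": "carry_out", "arguments": {
  "rows": [
    [[0,0,-0.0006,0],[0,0,-0.0006,0],[-0.003,0,-0.0006,0],[-0.006,0,-0.0006,0],[-0.009,0,-0.0006,0],[-0.012,0,-0.0006,0],[-0.014,0,-0.0006,0],[-0.014,0,-0.0006,0],[-0.014,0,-0.0006,0]]
  ]
}}

```text
clock: 12.5
position: [0.4222, -0.0358, 0.01]
tool_rot: [-3.142, -0.0, 3.095]
force: [-1.8, 0.1, 4.9]
grip_width: 0.0196
finger_force: 25.0
```

Call:
{"name": "carry_out", "arguments": {
  "rows": [
    [[-0.001,0,0,0],[-0.002,0,0,0],[-0.003,0,0,0],[-0.004,0,0,0],[-0.004,0,0,0]]
  ]
}}

```text
clock: 12.92
position: [0.4258, -0.036, 0.01]
tool_rot: [-3.142, -0.001, 3.095]
force: [-2.6, 0.7, 8.5]
grip_width: 0.0194
finger_force: 25.3
```

Call:
{"name": "carry_out", "arguments": {
  "rows": [
    [[-0.001,0,-0.0002,0],[-0.002,0,-0.0003,0],[-0.003,0,-0.0003,0],[-0.003,0,-0.0003,0]]
  ]
}}

```text
clock: 13.25
position: [0.4294, -0.0361, 0.0102]
tool_rot: [-3.142, 0.0, 3.095]
force: [-0.4, 0.2, -0.1]
grip_width: 0.0191
finger_force: 24.3
```

Now the predicted origin is about 0.433, so small steps.

Call:
{"name": "carry_out", "arguments": {
  "rows": [
    [[-0.001,0,0,0],[-0.0015,0,0,0],[-0.002,0,0,0],[-0.002,0,0,0]]
  ]
}}

```text
clock: 13.58
position: [0.4311, -0.0362, 0.0102]
tool_rot: [-3.142, 0.0, 3.095]
force: [-0.6, 0.3, -1.1]
grip_width: 0.0192
finger_force: 24.3
```

Call:
{"name": "carry_out", "arguments": {
  "rows": [
    [[-0.0005,0,0,0],[-0.001,0,0,0],[-0.001,0,0,0]]
  ]
}}

```text
clock: 13.83
position: [0.432, -0.0362, 0.0102]
tool_rot: [-3.142, -0.0, 3.095]
force: [0.1, -0.5, -1.1]
grip_width: 0.0196
finger_force: 24.3
```

Call:
{"name": "carry_out", "arguments": {
  "rows": [
    [[-0.0005,0,0,0],[-0.001,0,0,0],[-0.0015,0,0,0],[-0.0015,0,0,0]]
  ]
}}

```text
clock: 14.17
position: [0.4333, -0.0363, 0.0102]
tool_rot: [-3.142, -0.0, 3.095]
force: [-1.6, -0.3, 0.4]
grip_width: 0.0194
finger_force: 24.4
```

Call:
{"name": "carry_out", "arguments": {
  "rows": [
    [[-0.0005,0,0,0],[-0.001,0,0,0],[-0.001,0,0,0]]
  ]
}}

```text
clock: 14.42
position: [0.434, -0.0364, 0.0101]
tool_rot: [-3.142, -0.001, 3.095]
force: [-3.8, 0.3, 1.6]
grip_width: 0.0197
finger_force: 24.6
```

Call:
{"name": "carry_out", "arguments": {
  "rows": [
    [[-0.0004,0,0,0],[-0.0005,0,0,0],[-0.0005,0,0,0]]
  ]
}}

```text
clock: 14.67
position: [0.4343, -0.0364, 0.0101]
tool_rot: [-3.142, -0.001, 3.095]
force: [-5.6, 0.5, 1.8]
grip_width: 0.0197
finger_force: 24.7
```

Snug at about 5 N. Let go and rise.

Call:
{"name": "carry_out", "arguments": {
  "rows": [
    [[0,0,0,0],[0,0,0,0],[0,0,0,0],[0,0,0,0],[0,0,0,0],[0,0,0,0]]
  ],
  "grip": 0.034
}}

```text
clock: 15.17
position: [0.4351, -0.0364, 0.0102]
tool_rot: [-3.142, 0.0, 3.095]
force: [-0.1, 0.5, 1.0]
grip_width: 0.0337
finger_force: 0.0
```

Call:
{"name": "carry_out", "arguments": {
  "rows": [
    [[0,0,-0.005,0],[0,0,-0.015,0],[0,0,-0.03,0],[0,0,-0.05,0],[0,0,-0.055,0],[0,0,-0.055,0]]
  ]
}}

```text
clock: 15.67
position: [0.4359, -0.0363, 0.067]
tool_rot: [3.141, 0.003, 3.095]
force: [0.2, 0.2, -0.1]
grip_width: 0.0343
finger_force: 0.0
```

```bash
python3 - <<'E'
from h import *
s=bot.observe();print(s["position"],s["tool_rot"],s["clock"],s["force"])
q=bot.grab_frame("scene")
b=cv2.resize(q["pixels"][130:250,260:380],None,fx=5,fy=5)
cv2.imwrite("pics/r.png",b[:,:,::-1])
E
```

```text
[ 0.43587073 -0.03633014  0.06697951] [3.14130259e+00 3.02218308e-03 3.09527259e+00] 15.6667 [ 0.17615951  0.15441462 -0.06099112]
```

View pics/r.png

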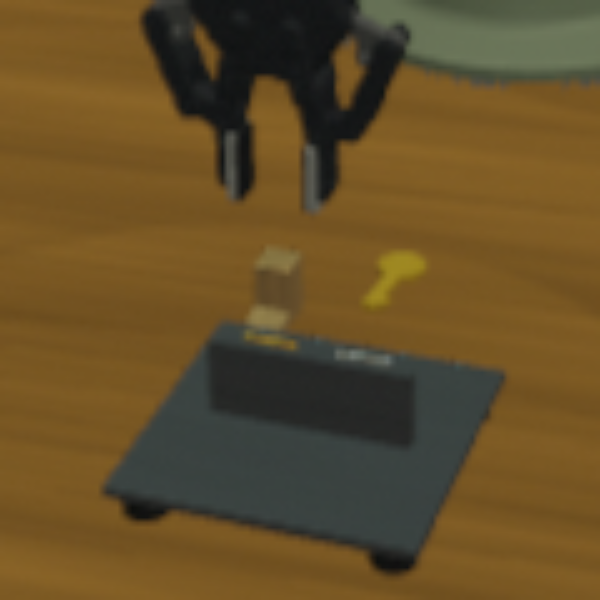

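The crop shows the wedge under the near-right corner, its block at (277,285), with the key and the rack in place. Next I press that corner again.

Call:
{"name": "carry_out", "arguments": {
  "rows": [
    [[-0.02,0,0,0],[-0.04,0,0,0],[-0.06,0,0,0],[-0.06,0,0.01,0],[-0.06,0,0.025,0],[-0.06,0,0.035,0],[-0.06,0,0.04,0],[-0.06,0,0.043,0],[-0.06,0,0.044,0],[-0.06,0,0.044,0]]
  ],
  "grip": 0
}}

```text
clock: 16.55
position: [0.4948, -0.0392, 0.0212]
tool_rot: [-3.142, -0.0, 3.095]
force: [0.7, -0.0, -0.3]
grip_width: 0.0001
finger_force: 0.0
```

Call:
{"name": "carry_out", "arguments": {
  "rows": [
    [[0,0,0.0005,0],[0,0,0.001,0],[0,0,0.0012,0],[0,0,0.0012,0]]
  ]
}}

```text
clock: 16.88
position: [0.495, -0.0391, 0.0202]
tool_rot: [3.142, 0.0, 3.095]
force: [0.4, -0.4, 0.7]
grip_width: 0.0
finger_force: 0.0
```

Call:
{"name": "carry_out", "arguments": {
  "rows": [
    [[0,0,0.0003,0],[0,0,0.0005,0],[0,0,0.0005,0]]
  ]
}}

```text
clock: 17.13
position: [0.4949, -0.0391, 0.0196]
tool_rot: [3.142, 0.0, 3.095]
force: [0.1, 1.0, 1.3]
grip_width: -0.0
finger_force: 0.7
```

Call:
{"name": "carry_out", "arguments": {
  "rows": [
    [[0,0,0.0002,0],[0,0,0.0003,0],[0,0,0.0003,0],[0,0,0.0003,0]]
  ]
}}

```text
clock: 17.47
position: [0.4949, -0.0392, 0.0194]
tool_rot: [3.142, 0.0, 3.095]
force: [-1.6, 0.9, 8.3]
grip_width: 0.0002
finger_force: 4.1
```

It no longer gives (8 N at rest height). Hold briefly, then retreat upward.

Call:
{"name": "carry_out", "arguments": {
  "rows": [
    [[0,0,0,0],[0,0,0,0],[0,0,-0.002,0],[0,0,-0.01,0],[0,0,-0.03,0],[0,0,-0.06,0],[0,0,-0.1,0],[0,0,-0.13,0],[0,0,-0.13,0],[0,0,-0.13,0]]
  ]
}}

```text
clock: 18.3
position: [0.4957, -0.039, 0.1512]
tool_rot: [3.141, 0.003, 3.095]
force: [-0.1, -0.2, -0.4]
grip_width: -0.0002
finger_force: 0.0
```

```bash
python3 - <<'E'
from h import *
s=bot.observe();print(s["position"],s["clock"],s["force"],s["finger_force"])
q=bot.grab_frame("scene")
b=cv2.resize(q["pixels"][130:250,260:380],None,fx=5,fy=5)
cv2.imwrite("pics/f.png",b[:,:,::-1])
E
```

```text
[ 0.49568763 -0.03903946  0.15117703] 18.3 [-0.12626053 -0.17721928 -0.37801776] 0.0
```

View pics/f.png

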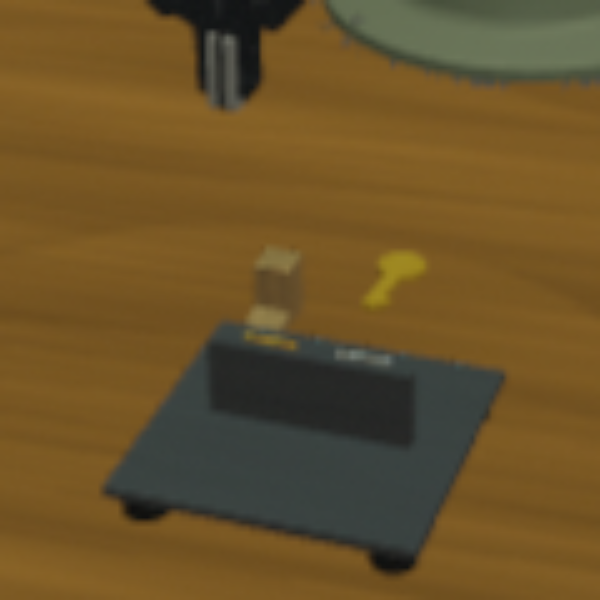

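The wedge (277,285) and rack look unchanged and the arm is clear, so I'm handing it in.

```bash
python3 -c "
from workcell import bot
print(bot.job_done())"
```

```text
the job is handed in; nothing more can be done
None
```

The near-right corner was the one that gave; the wedge now sits snug under its foot, the corner did not give when pressed again with about 8 N, and the job is handed in (no verdict was returned).

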